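# House a scanned fossil in a fresh tray

### The job

Lift just the top empty tray off the nested stack, leaving the trays under it in the stack where they are, and set it down flat, squarely centred on the white card that marks the vacant space in the wooden drawer. Then take the fossil tooth from the turntable and set it gently, standing as it stands now and lengthways, in the middle of that tray; let go. Do not drop the tray or the fossil, and do not disturb the three filled trays in the drawer.

Things in the scene. Friction and masses are not known exactly. Their poses are not given: they have to be found in the camera images.
- tray_top: Uppermost of four identical nested empty trays, dark red-brown plastic, about 0.06 kg. Rim 84 (x) x 58 (y) mm, its outward band 5 tall; sides taper to a foot 66 x 40; 40 high; walls 2; inner floor 18 above the underside, 68 x 42. Origin: centre of the underside, z up.
- tray_2: Second tray of the stack, same shape and origin; it stays. Each tray stands 18 mm higher than the one below it (walls about 1 mm apart), so 18 below the top tray's rim edge this tray's equally wide rim begins: fingers reaching lower than that seize both.
- tray_3: The third tray of the stack, same shape; it stays.
- tray_4: The lowest tray of the stack, same shape, resting on the cork pad; it stays.
- stack_pad: Fixed cork pad, 130 x 110 x 8 mm thick, under the stack. Origin at the centre of its underside, on the table. It and the turntable may change sides.
- drawer: Fixed shallow wooden collection drawer lying on the table, 250 (x) x 270 (y) mm outside; floor 8 thick, side and back walls 26 high, front (towards its -x, with brass label holder) 38 high and 290 wide. Four places in two rows at x = +-52, y = +-58 of its frame: three hold filled trays, one only the white card. Origin at the centre of its underside, on the table.
- card: White card 96 (x) x 74 (y) mm, paper-thin, lying on the drawer's floor in the vacant place; its x runs along its length, parallel to the drawer's x. Origin at its centre, 8 above the table.
- tray_a: Filled tray in the drawer, holding a brown ammonite; same tray shape and origin as those of the stack, the filling stays below 50 mm above the underside. It must not be disturbed.
- tray_b: Filled tray in the drawer, holding three small grey-brown horn corals; same tray shape and origin as those of the stack, the filling stays below 50 mm above the underside. It must not be disturbed.
- tray_c: Filled tray in the drawer, holding a tan jaw piece with pale teeth; same tray shape and origin as those of the stack, the filling stays below 50 mm above the underside. It must not be disturbed.
- turntable: Fixed scanning turntable, white disc 160 mm across with black dots at the edge, top 26 above the table; it does not turn. Origin at the centre of its underside, on the table.
- fossil: Fossil tooth, tan root block 44 (x) x 28 (y) x 20 mm high with four pale upright ridges on it, each 8 x 26 (y), that reach to 40 above the underside; about 0.11 kg. It stands on the turntable, ridges up. Origin at the centre of the underside, z up, x along its length; easily gripped across y by the ridges.
Things that resemble listed ones, but are neither listed nor needed, are in the scene too. What is meant by the fossil is not red or yellow, and is the smaller of those in its own colour.

How it is judged:
On the way, in this order (a step that is already met when the one before it is completed fails the run):
1. the top tray is lifted clear of the stack, alone (z of tray_top in the frame of stack_pad above 0.09 m and z of tray_2 in the frame of stack_pad below 0.052 m), for 0.1 s.
2. the tray stands flat on the white card in the drawer, square with it, and is let go (horizontal distance between tray_top and card below 0.012 m and angle between the x axis of tray_top and the x axis of card, either way round below 0.17 rad and z of tray_top in the frame of drawer below 0.013 m and angle between tray_top's own z axis and vertical below 0.1 rad and linear speed of tray_top below 0.03 m/s and contact force between tray_top and the fingers below 0.1 N), for 0.2 s.
3. the fossil stands in the tray and is let go (z of fossil in the frame of tray_top between 0.012 and 0.022 m and horizontal distance between fossil and tray_top below 0.02 m and angle between fossil's own z axis and vertical below 0.12 rad and angle between the x axis of fossil and the x axis of tray_top, either way round below 0.4 rad and linear speed of fossil below 0.03 m/s and contact force between fossil and the fingers below 0.1 N), for 0.2 s.
At the end, for the whole second after the job is handed in: Top tray flat in the drawer (tilt < 0.1 rad), within 12 mm and 0.17 rad of the card; fossil on its floor within 20 mm of its centre, lengthways within 0.4 rad, tilt < 0.12 rad; both at rest. The other three stack trays upright and, like the filled trays, within 20 mm of their start (horizontal distance between tray_top and card below 0.012 m and angle between the x axis of tray_top and the x axis of card, either way round below 0.17 rad and z of tray_top in the frame of drawer below 0.013 m and angle between each of tray_top, tray_2, tray_3, tray_4's own z axis and vertical below 0.1 rad and linear speed of each of tray_top, fossil below 0.03 m/s and z of fossil in the frame of tray_top between 0.012 and 0.022 m and horizontal distance between fossil and tray_top below 0.02 m and angle between fossil's own z axis and vertical below 0.12 rad and angle between the x axis of fossil and the x axis of tray_top, either way round below 0.4 rad and distance of each of tray_2, tray_3, tray_4, tray_a, tray_b, tray_c from where it was at the start of the episode below 0.02 m); the robot touches nothing.
It fails at once if another tray of the stack is pulled up more than 8 mm (z of tray_2 in the frame of stack_pad above 0.052 m or z of tray_3 in the frame of stack_pad above 0.034 m or z of tray_4 in the frame of stack_pad above 0.016 m).
It fails at once if a filled tray is shifted more than 20 mm (distance of any of tray_a, tray_b, tray_c from where it was at the start of the episode above 0.02 m).
It fails at once if the tray or the fossil is dropped (falls faster than 0.6 m/s, about 18 mm of free fall, with no finger on it) ((linear speed of tray_top above 0.6 m/s and contact force between tray_top and the fingers below 0.05 N) or (linear speed of fossil above 0.6 m/s and contact force between fossil and the fingers below 0.05 N)).
It also fails if it takes over 64 s, if anything falls off the work surface, if the arm or the gripper's body presses on something with over 40 N, if the wrist force passes 120 N, or if a joint passes its speed limit or range.

### The arm

A 6-joint arm with a two-finger parallel gripper is mounted at the origin on the work surface. World frame = base frame: x ahead of the robot, y to its left, z up, the work surface at z = 0. Lengths are in m, angles in rad, forces in N, time in s.
With the tool pointing down it reaches from about 0.25 to 0.725 m from the base axis. Payload 4 kg.
Tool frame: the origin (TCP) lies at the very end of the fingers, on their centre line; the grasp point (between the pads) lies bot.grasp_offset behind it (bot.grasp_offset is the distance from the TCP to the grasp point, in m); z points along the fingers, y is the direction in which the jaws open and shut (so a half turn about z gives the same grasp; the last joint's range is limited). The gripper opens to 85 mm and grips with 20 to 120 N. Pads are 22 mm wide; open, the fingers measure 114 mm over their backs; the gripper's body (76 mm by 85 mm) begins 54 mm behind the grasp point. The pads swing forward as they close: fully open they stand 13 mm farther back than shut.
Start: joints at [1.154, 0.241, 0.005, 1.335, 0, 1.571], TCP at [0.202, 0.457, 0.231] pointing down, gripper open.
Joint ranges: [-2.72, 2.72], [-1.05, 1.87], [-1.09, 1.28], [-1.99, 2.15], [-1.42, 1.44], [-3.14, 3.14]. Speed limits (rad/s): [2.79, 2.79, 3.14, 3.14, 3.14, 3.14].

### API

Orientations are given as a unit quaternion [x, y, z, w].
In Python, from workcell import bot gives the robot as it stands. The module is installed in compiled form; this text tells all that it offers.
- The arm moves only by the shell command python3 -m jog 'ROWS' [OPENING]. ROWS is JSON, a list that holds one entry, the list of rows, each a list of 6 numbers: the shift along the tool's x, y, z in m, then the turn, a rotation vector about the tool's x, y, z in degrees. In form: [[[dx, dy, dz, wx, wy, wz], ...]]. A call has 1 to 12 rows; each row shifts and turns the pose as measured when the row begins, along the tool's axes as they then stand; what a row does not reach is not made up. A row lasts 1/8 s, in which the tool goes at most 62.5 mm and 10.7 degrees, less where a joint would pass 70% of its speed; a pose out of reach is approached as far as the arm can. A call is refused whole if a number of a shift passes 0.0625 or a number of a turn 10.7, either way. A call with a gripper value outside its range is refused whole. OPENING is the finger opening in m, from 0 to 0.0854, set as the call begins (- or left out, the last holds). The fingers move at their own pace and stop on an object; the grip force is fixed at half the most. Time passes only in rows, so rows that do not move let the fingers close. It gives the time, the measured TCP pose, the force and the opening at its end, in the units of the state.
- bot.get_obs(): the state, without advancing time (a new reading comes with each control period).
- bot.camera(name): name is "scene" or "top" or "wrist"; returns a dict with "pixels" (420x560x3 uint8, red, green, blue), "fx", "fy", "cx", "cy" (pixels), "k1" (the pictures are not rectified: a ray, as slopes to the right and down, at radius r is drawn at 1 + k1 r^2 times it, then the intrinsics apply), "rvec" (rotation vector, rad) and "tvec" (3), from world to camera coordinates, as OpenCV has them. Camera axes: x right, y down, z forward; pixel columns grow to the right and rows downward; lengths in m; the calibration is good to about 2 mm. A picture is of the moment at which its call begins. There is no depth.
- bot.job_done(): hands the job in, once; it reports no verdict.
The state is a dict: "clock": time; "joint_pos": joint angles; "joint_vel": joint speeds; "tau": joint torques, N m; "eef_pos": TCP position; "tool_rot": TCP orientation; "ft_force": force on the tool from outside, world axes, zero at the start; "ft_torque": the same for the moment, N m; "grip_width": finger opening in m.
Only numpy, scipy, OpenCV 4.12 (cv2) and the standard library are available. Lean on these libraries where they do the work, as an engineer would, in place of code of your own. Each camera call takes 0.05 s, during which the arm holds its last target. There are 200 camera calls.

## Working session

There is one attempt and no reset: what is moved stays moved. The work goes in short steps, Python scripts to look and compute and a shell command to move; the robot and the scene stay as the last step left them, time stands still between calls to the robot, and variables do not carry over. Pictures are saved under pics/ and viewed, on a budget of 14 in all, crops included, one or two more only if the job needs it, and the job is handed in when it is done.

```bash
mkdir -p pics; cat > h.py <<'E'
import numpy as np, cv2
from workcell import bot
from scipy.spatial.transform import Rotation as R
def snap(name,fn):
    c=bot.camera(name); cv2.imwrite('pics/'+fn+'.png',c['pixels'][:,:,::-1])
    np.savez('pics/'+fn+'.npz',**{k:np.array(v) for k,v in c.items()}); return c
def load(fn): return dict(np.load('pics/'+fn+'.npz'))
def px2w(c,uv,z):
    uv=np.atleast_2d(uv).astype(float); k=float(c['k1'])
    d=np.c_[(uv[:,0]-c['cx'])/c['fx'],(uv[:,1]-c['cy'])/c['fy']]
    s=d.copy()
    for _ in range(30): s=d/(1+k*(s**2).sum(1,keepdims=True))
    M=cv2.Rodrigues(np.array(c['rvec'],float))[0]; t=np.array(c['tvec'],float).ravel()
    r=np.c_[s,np.ones(len(s))]@M; o=-M.T@t
    return o+r*((np.atleast_1d(z)-o[2])/r[:,2])[:,None]
def w2px(c,P):
    M=cv2.Rodrigues(np.array(c['rvec'],float))[0]; p=np.atleast_2d(P)@M.T+np.ravel(c['tvec'])
    s=p[:,:2]/p[:,2:]; s=s*(1+float(c['k1'])*(s**2).sum(1,keepdims=True))
    return s*[float(c['fx']),float(c['fy'])]+[float(c['cx']),float(c['cy'])]
def crop(fn,x0,y0,x1,y1,f,out):
    im=cv2.imread('pics/'+fn+'.png')[y0:y1,x0:x1]; cv2.imwrite('pics/'+out+'.png',cv2.resize(im,None,fx=f,fy=f,interpolation=cv2.INTER_CUBIC))
def st():
    o=bot.get_obs(); print(o['clock'],np.round(o['eef_pos'],4),np.round(R.from_quat(o['tool_rot']).as_matrix(),3).tolist(),np.round(o['ft_force'],1),o['grip_width'],np.round(o['joint_pos'],3))
E
python3 - <<'E'
from h import *
a=snap('top','top1'); b=snap('scene','sc1'); st(); print(bot.grasp_offset)
for c in(a,b): print(c['fx'],c['cx'],c['cy'],c['k1'],-cv2.Rodrigues(np.array(c['rvec']))[0].T@np.ravel(c['tvec']))
x=np.hstack([a['pixels'],b['pixels']])
E
```

```text
0.1 [0.2022 0.4567 0.2305] [[-0.914, 0.405, -0.001], [0.405, 0.914, -0.002], [-0.0, -0.002, -1.0]] [-0.   0.1  0.2] 0.08534047385671303 [ 1.154  0.241  0.004  1.335 -0.     1.571]
0.0187
420.7628689443275 280.41459982038236 203.6800369095967 -0.05434516230436907 [0.36098504 0.01241011 1.04971887]
540.701247424953 280.33779245026153 210.90531818577614 0.02055990412217643 [1.16131254 0.1003638  0.87804336]
```

View pics/top1.png

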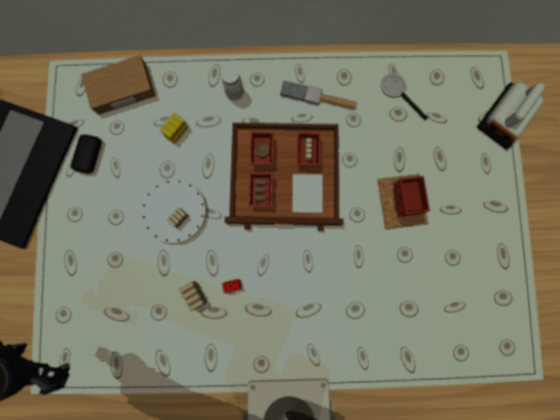

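View pics/sc1.png

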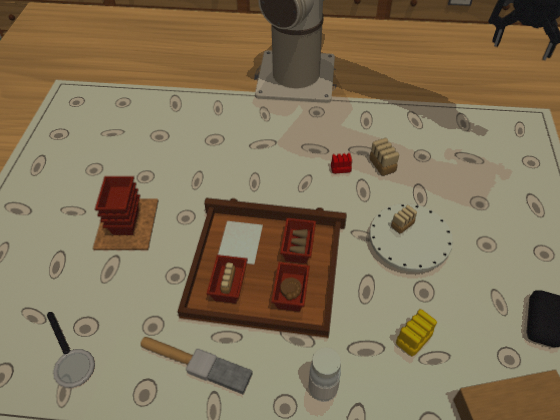

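Top view: the stack is at about (411,196), the card at (307,193), and the turntable at (174,211). There are four fossil-like things: tan on the turntable (178,217), a larger tan one on the table (192,296), red (232,286) and yellow (174,128). The smaller tan one on the turntable fits the description. I'll confirm it in an enlarged crop.

```bash
python3 - <<'E'
from h import *
im=cv2.imread('pics/top1.png'); s=cv2.imread('pics/sc1.png')
def z(i,x,y,w=50,h=37.5): return cv2.resize(i[int(y):int(y+2*h),x:x+2*w],(400,300),interpolation=cv2.INTER_CUBIC)
m=np.vstack([np.hstack([z(im,361,158),z(im,265,155)]),np.hstack([z(im,128,180),z(s,80,165)])])
cv2.imwrite('pics/m1.png',m)
E
```

```text
(no output)
```

View pics/m1.png

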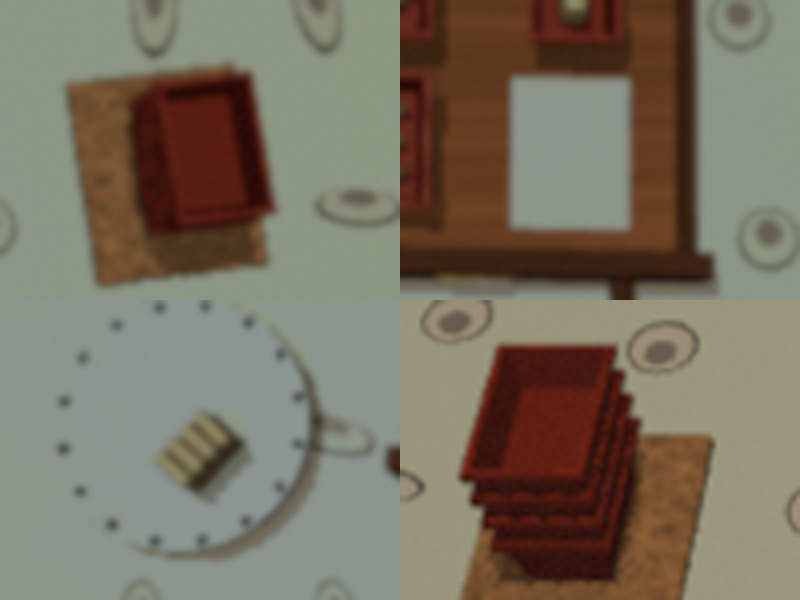

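```bash
python3 - <<'E'
from h import *
c=load('top1')
def rep(n,p,o,z):
    w=px2w(c,np.array(p)/4+o,z)[:,:2]; print(n,w.mean(0).round(4),[np.linalg.norm(w[i]-w[i-1]).round(4) for i in range(4)],
     [np.degrees(np.arctan2(*(w[i]-w[i-1])[::-1])).round(1) for i in range(4)])
rep('stack',[(159,78),(250,72),(274,213),(182,226)],(361,158),.102)
rep('card',[(110,76),(230,76),(230,230),(110,230)],(265,155),.008)
rep('fossil',[(155,160),(202,110),(243,140),(198,194)],(128,180),.066)
rep('pad',[(68,85),(232,66),(269,263),(99,285)],(361,158),.008)
E
```

```text
stack [ 0.5183 -0.3043] [np.float64(0.0867), np.float64(0.0536), np.float64(0.083), np.float64(0.0542)] [np.float64(4.8), np.float64(-87.5), np.float64(-174.8), np.float64(96.5)]
card [ 0.5445 -0.0634] [np.float64(0.0983), np.float64(0.0761), np.float64(0.0984), np.float64(0.075)] [np.float64(-1.7), np.float64(-91.4), np.float64(177.7), np.float64(88.6)]
fossil [0.483  0.2485] [np.float64(0.033), np.float64(0.0401), np.float64(0.0307), np.float64(0.0409)] [np.float64(51.2), np.float64(-43.4), np.float64(-127.0), np.float64(139.9)]
pad [ 0.5173 -0.3031] [np.float64(0.128), np.float64(0.1066), np.float64(0.1273), np.float64(0.1088)] [np.float64(5.3), np.float64(-84.6), np.float64(-173.7), np.float64(95.8)]
```

```bash
python3 -m jog '[[[-0.05,-0.047,0,0,0,0],[-0.05,-0.047,0,0,0,0],[-0.05,-0.047,0,0,0,0],[-0.05,-0.047,0,0,0,0],[-0.05,-0.047,0,0,0,0],[-0.05,-0.047,0,0,0,0],[-0.05,-0.047,0,0,0,0],[-0.05,-0.047,0,0,0,0],[-0.05,-0.047,0,0,0,0],[-0.05,-0.047,0,0,0,0],[-0.05,-0.047,0,0,0,0],[-0.02,-0.02,0,0,0,0]]]' 0.085; cat >> h.py <<'E'
def goto(x,y,z,yaw):
    o=bot.get_obs(); M=R.from_quat(o['tool_rot']).as_matrix()
    c=np.radians(yaw); Y=np.array([np.cos(c),np.sin(c),0]); Z=np.array([0,0,-1.]); X=np.cross(Y,Z)
    print('d_tool(now) ',(M.T@(np.array([x,y,z])-o['eef_pos'])).round(4),' rotvec deg',np.degrees(R.from_matrix(M.T@np.c_[X,Y,Z]).as_rotvec()).round(1),
     ' d_tool(after turn)',(np.c_[X,Y,Z].T@(np.array([x,y,z])-o['eef_pos'])).round(4))
E
python3 -c "
from h import *
st();goto(.5183,-.3043,.22,95.5)"
```

```text
clock: 1.6
eef_pos: [0.4826, -0.2068, 0.2282]
tool_rot: [0.204, 0.979, -0.001, -0.0]
ft_force: [0.1, 0.4, 0.5]
grip_width: 0.0849
1.6 [ 0.4826 -0.2068  0.2282] [[-0.917, 0.399, -0.001], [0.399, 0.917, -0.002], [0.0, -0.003, -1.0]] [0.1 0.4 0.5] 0.08487010378808713 [-0.403  0.292  0.065  1.345 -0.003  0.007]
d_tool(now)  [-0.0716 -0.0752  0.0083]  rotvec deg [ -0.1  -0.  -29. ]  d_tool(after turn) [-0.0262 -0.1005  0.0082]
```

```bash
python3 -m jog '[[[-0.036,-0.038,0,0,0,0],[-0.035,-0.038,0,0,0,0],[0,0,0,0,0,-10],[0,0,0,0,0,-10],[0,0,0,0,0,-9],[0,0,0,0,0,0]]]'
python3 -c "
from h import *
st();snap('wrist','w1');goto(.5183,-.3043,.2,95.5)"
```

```text
clock: 2.35
eef_pos: [0.5166, -0.3111, 0.2217]
tool_rot: [-0.053, 0.999, 0.002, -0.005]
ft_force: [0.1, -0.1, -0.1]
grip_width: 0.0845
2.35 [ 0.5166 -0.3111  0.2217] [[-0.994, -0.105, -0.01], [-0.105, 0.994, 0.003], [0.009, 0.004, -1.0]] [ 0.1 -0.1 -0.1] 0.08448428130984914 [-0.541  0.461  0.298  1.417 -0.002 -0.646]
d_tool(now)  [-0.0027  0.0064  0.0217]  rotvec deg [ 0.2 -0.5  0.5]  d_tool(after turn) [-0.0024  0.0065  0.0217]
```

View pics/w1.png

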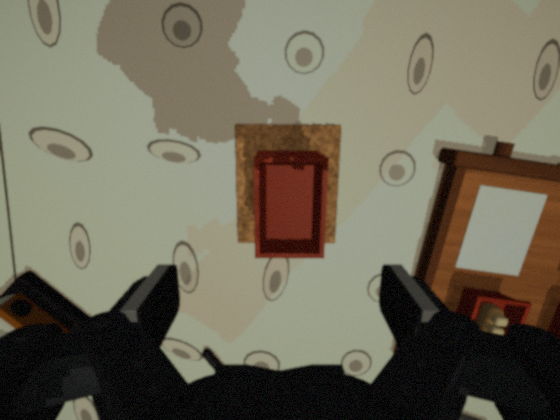

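```bash
python3 -c "
from h import *
crop('w1',225,110,355,270,4.6,'w1c')"
```

```text
(no output)
```

View pics/w1c.png

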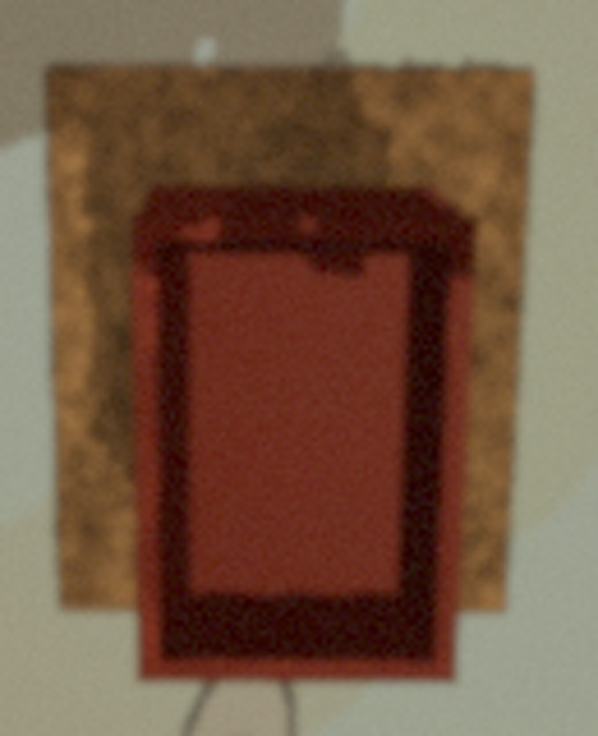

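```bash
python3 - <<'E'
from h import *
c=load('w1')
for p,z in (([(133,222),(474,222),(454,680),(139,680)],.102),([(47,66),(534,68),(506,608),(62,606)],.008)):
    w=px2w(c,np.array(p)/4.6+(225,110),z)[:,:2]; print(w.mean(0).round(4),w.round(4).tolist(),[np.linalg.norm(w[i]-w[i-1]).round(4) for i in range(4)],
     [np.degrees(np.arctan2(*(w[i]-w[i-1])[::-1])).round(1) for i in range(4)])
E
```

```text
[ 0.5194 -0.3007] [[0.4812, -0.3333], [0.4751, -0.2764], [0.5577, -0.2681], [0.5637, -0.3251]] [np.float64(0.0829), np.float64(0.0573), np.float64(0.083), np.float64(0.0573)] [np.float64(-174.3), np.float64(96.0), np.float64(5.7), np.float64(-84.0)]
[ 0.5184 -0.3004] [[0.4604, -0.3606], [0.4494, -0.253], [0.5765, -0.2401], [0.5872, -0.3478]] [np.float64(0.1275), np.float64(0.1082), np.float64(0.1277), np.float64(0.1082)] [np.float64(-174.3), np.float64(95.8), np.float64(5.8), np.float64(-84.3)]
```

```bash
python3 -m jog '[[[-0.0035,0.009,0.025,0.2,-0.5,0.3],[0,0,0.03,0,0,0],[0,0,0.03,0,0,0],[0,0,0.025,0,0,0],[0,0,0,0,0,0]]]'
python3 -c "
from h import *
st();goto(.519,-.3013,.088,95.8)"
```

```text
clock: 3.02
eef_pos: [0.5192, -0.3007, 0.1091]
tool_rot: [-0.044, 0.999, 0.0, 0.0]
ft_force: [-0.3, -0.2, -0.1]
grip_width: 0.0848
3.025 [ 0.5192 -0.3007  0.1091] [[-0.996, -0.088, 0.0], [-0.088, 0.996, 0.0], [-0.0, 0.0, -1.0]] [-0.3 -0.2 -0.1] 0.084835995024205 [-0.525  0.511  0.078  1.137  0.    -0.613]
d_tool(now)  [ 0.0002 -0.0006  0.0211]  rotvec deg [ 0.   0.  -0.8]  d_tool(after turn) [ 0.0002 -0.0006  0.0211]
```

```bash
python3 -m jog '[[[0,-0.0005,0.011,0,0,-0.8],[0,0,0.01,0,0,0],[0,0,0,0,0,0]]]'; python3 -m jog '[[[0,0,0,0,0,0],[0,0,0,0,0,0],[0,0,0,0,0,0],[0,0,0,0,0,0],[0,0,0,0,0,0],[0,0,0,0,0,0]]]' 0.05
python3 -c "
from h import *
st();snap('scene','s2');snap('wrist','w2');crop('s2',70,130,190,250,5,'s2c')"
```

```text
clock: 3.4
eef_pos: [0.5208, -0.302, 0.0894]
tool_rot: [-0.051, 0.999, -0.001, 0.002]
ft_force: [-0.0, 0.5, 0.5]
grip_width: 0.0851
clock: 4.15
eef_pos: [0.5218, -0.3025, 0.0915]
tool_rot: [-0.05, 0.999, -0.002, 0.003]
ft_force: [-0.4, -0.0, -1.5]
grip_width: 0.0557
4.15 [ 0.5218 -0.3025  0.0915] [[-0.995, -0.101, 0.007], [-0.101, 0.995, -0.003], [-0.007, -0.004, -1.0]] [-0.4 -0.  -1.5] 0.05570362090179398 [-5.260e-01  5.260e-01  5.400e-02  1.091e+00  1.000e-03 -6.260e-01]
```

View pics/s2c.png

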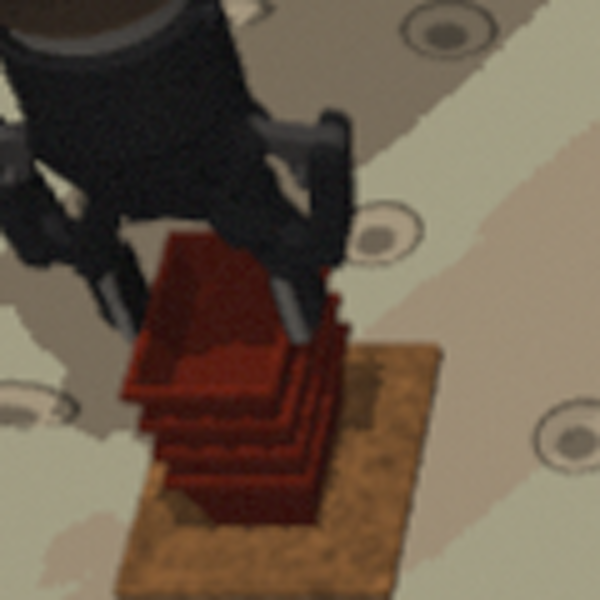

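```bash
python3 -m jog '[[[0,0,-0.003,0,0,0],[0,0,-0.004,0,0,0],[0,0,-0.006,0,0,0],[0,0,-0.01,0,0,0],[0,0,-0.015,0,0,0],[0,0,-0.02,0,0,0],[0,0,-0.025,0,0,0],[0,0,-0.03,0,0,0],[0,0,-0.015,0,0,0],[0,0,0,0,0,0]]]'
python3 -c "
from h import *
st();snap('scene','s3');crop('s3',60,80,210,250,4,'s3a')
snap('wrist','w3');a=cv2.imread('pics/s3a.png');b=cv2.resize(cv2.imread('pics/w3.png')[120:420,130:430],(400,400));o=np.zeros((600,800,3),np.uint8);a=cv2.resize(a,(400,453));o[:453,:400]=a;o[:400,400:]=b;cv2.imwrite('pics/s3c.png',o)"
```

```text
clock: 5.5
eef_pos: [0.5218, -0.3026, 0.2312]
tool_rot: [-0.05, 0.999, -0.004, 0.006]
ft_force: [0.8, 0.2, -1.3]
grip_width: 0.056
5.5 [ 0.5218 -0.3026  0.2312] [[-0.995, -0.101, 0.013], [-0.101, 0.995, -0.007], [-0.012, -0.008, -1.0]] [ 0.8  0.2 -1.3] 0.05600365066720038 [-5.260e-01  4.380e-01  2.860e-01  1.404e+00  1.000e-03 -6.270e-01]
```

View pics/s3c.png

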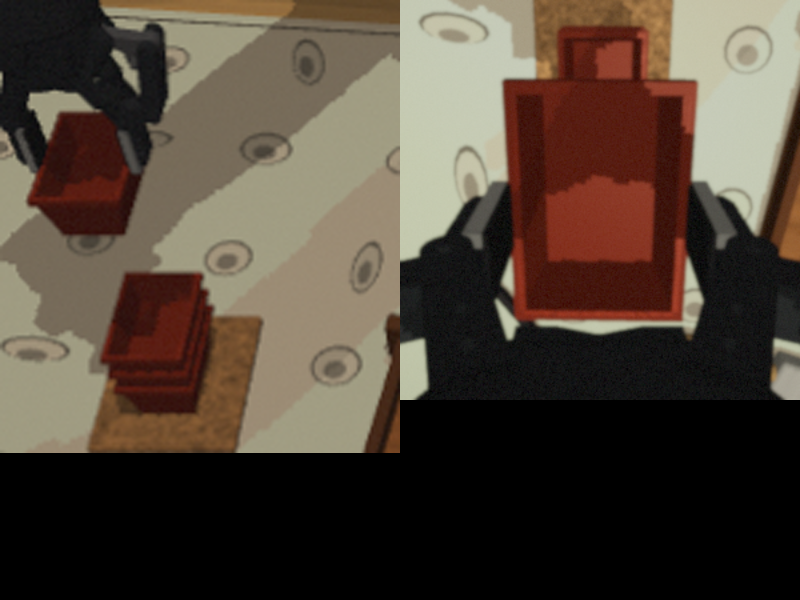

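```bash
python3 - <<'E'
from h import *
c=load('w3');p=np.array([(103,82),(297,82),(283,320),(118,320)])*.75+(130,120)
# PnP for rim pose
obj=np.array([(-.042,-.029,0),(-.042,.029,0),(.042,.029,0),(.042,-.029,0)])
K=np.array([[c['fx'],0,c['cx']],[0,c['fy'],c['cy']],[0,0,1]],float)
_,rv,tv=cv2.solvePnP(obj,p,K,np.array([c['k1'],0,0,0],float))
M=cv2.Rodrigues(c['rvec'])[0];Rw=M.T@cv2.Rodrigues(rv)[0];print('pnp centre',(M.T@(tv.ravel()-c['tvec'].ravel())).round(4),Rw.round(3).tolist())
w=px2w(c,p,.2417)[:,:2];print(w.mean(0),w.round(4).tolist(),[np.linalg.norm(w[i]-w[i-1]).round(4) for i in range(4)],[np.degrees(np.arctan2(*(w[i]-w[i-1])[::-1])).round(1) for i in range(4)])
E
```

```text
pnp centre [ 0.5199 -0.3016  0.2402] [[0.994, -0.104, -0.018], [0.104, 0.995, 0.001], [0.017, -0.003, 1.0]]
[ 0.51937031 -0.30165101] [[0.4806, -0.3344], [0.4747, -0.2776], [0.558, -0.2689], [0.5642, -0.3257]] [np.float64(0.0841), np.float64(0.0571), np.float64(0.0838), np.float64(0.0572)] [np.float64(-174.1), np.float64(95.9), np.float64(6.0), np.float64(-83.8)]
```

```bash
python3 - <<'E'
from h import *
def cardfit(fn,seed):
    im=cv2.imread('pics/'+fn+'.png'); hsv=cv2.cvtColor(im,cv2.COLOR_BGR2HSV)
    m=((hsv[...,1]<70)&(hsv[...,2]>hsv[seed[1],seed[0],2]*.72)).astype(np.uint8)
    n,l,s,_=cv2.connectedComponentsWithStats(m,connectivity=4); k=l[seed[1],seed[0]]
    cn=max(cv2.findContours((l==k).astype(np.uint8),0,2)[0],key=cv2.contourArea)[:,0]
    w=px2w(load(fn),cn,.008)[:,:2].astype(np.float32); r=cv2.minAreaRect(w*1000); print(fn,s[k],np.round(r[0],1),np.round(r[1],1),round(r[2],1))
cardfit('w1',(500,230));cardfit('top1',(307,193));cardfit('sc1',(241,242));cardfit('s3',(241,242))
goto(.5445,-.0634,.231,88.4)
E
```

```text
w1 [ 455  185   92   91 5623] [545.2 -60.2] [75.4 97. ] 87.7
top1 [ 292  174   31   39 1197] [545.2 -62.4] [76.  97.4] 88.3
sc1 [ 218  221   45   43 1314] [545.9 -60.7] [73.9 96. ] 87.6
s3 [ 218  221   45   43 1314] [545.9 -60.7] [73.9 96. ] 87.6
d_tool(now)  [-0.0474  0.2352 -0.0028]  rotvec deg [-0.3  0.6  7.4]  d_tool(after turn) [-0.0168  0.2393 -0.0018]
```

```bash
python3 -m jog '[[[-0.005,0.024,0,-0.3,0.6,0],[-0.005,0.024,0,0,0,0],[-0.005,0.024,0,0,0,0],[-0.005,0.024,0,0,0,0],[-0.005,0.024,0,0,0,0],[-0.005,0.024,0,0,0,0],[-0.005,0.024,0,0,0,0],[-0.005,0.024,0,0,0,0],[-0.005,0.024,0,0,0,0],[-0.005,0.02,0,0,0,4],[0,0,0,0,0,4],[0,0,0,0,0,0]]]'
python3 -c "
from h import *
st();goto(.5475,-.0621,.08,87.6)"
```

```text
clock: 7.1
eef_pos: [0.5396, -0.0527, 0.2145]
tool_rot: [0.022, 1.0, 0.003, -0.014]
ft_force: [0.1, -0.0, -1.6]
grip_width: 0.0556
7.1 [ 0.5396 -0.0527  0.2145] [[-0.999, 0.043, -0.028], [0.043, 0.999, 0.006], [0.028, 0.005, -1.0]] [ 0.1 -0.  -1.6] 0.05560776825772343 [-0.099  0.355  0.118  1.363  0.003 -0.056]
d_tool(now)  [-0.0121 -0.0098  0.1341]  rotvec deg [ 0.3 -1.6 -0.1]  d_tool(after turn) [-0.0083 -0.0091  0.1345]
```

```bash
python3 -m jog '[[[0,0,0,0.3,-1.6,0],[-0.008,-0.009,0.02,0,0,0],[0,0,0.03,0,0,0],[0,0,0.03,0,0,0],[0,0,0,0,0,0]]]'
python3 -c "
from h import *
st();goto(.5475,-.0621,.0375,87.6)"
```

```text
clock: 7.72
eef_pos: [0.5455, -0.0634, 0.13]
tool_rot: [0.02, 1.0, 0.0, -0.002]
ft_force: [-0.1, 1.0, -0.4]
grip_width: 0.0558
7.725 [ 0.5455 -0.0634  0.13  ] [[-0.999, 0.039, -0.004], [0.039, 0.999, 0.0], [0.004, -0.0, -1.0]] [-0.1  1.  -0.4] 0.055750337323676825 [-0.116  0.403 -0.038  1.134 -0.    -0.076]
d_tool(now)  [-0.0023  0.0014  0.0925]  rotvec deg [-0.  -0.2  0.2]  d_tool(after turn) [-0.002   0.0014  0.0925]
```

```bash
python3 -m jog '[[[-0.002,0.0015,0.02,0,-0.2,0.2],[0,0,0.02,0,0,0],[0,0,0.02,0,0,0],[0,0,0.008,0,0,0],[0,0,0.004,0,0,0],[0,0,0,0,0,0]]]'
python3 -c "
from h import *
st();goto(.5475,-.0621,.0375,87.6)
a=snap('wrist','w4');snap('scene','s4');b=cv2.resize(cv2.imread('pics/s4.png')[180:330,180:350],None,fx=3,fy=3)
o=np.zeros((450,800,3),np.uint8);o[:,:510]=b[:450];o[:290,510:]=cv2.resize(cv2.imread('pics/w4.png')[120:420,130:430],(290,290));cv2.imwrite('pics/m4.png',o)"
```

```text
clock: 8.48
eef_pos: [0.5522, -0.0634, 0.0629]
tool_rot: [0.021, 1.0, -0.0, 0.005]
ft_force: [0.7, -0.1, 0.2]
grip_width: 0.056
8.475 [ 0.5522 -0.0634  0.0629] [[-0.999, 0.041, 0.009], [0.041, 0.999, -0.001], [-0.009, -0.001, -1.0]] [ 0.7 -0.1  0.2] 0.0560089518109309 [-0.114  0.47  -0.125  0.967  0.    -0.073]
d_tool(now)  [0.005  0.0012 0.0253]  rotvec deg [-0.   0.5  0. ]  d_tool(after turn) [0.0047 0.0011 0.0254]
```

View pics/m4.png

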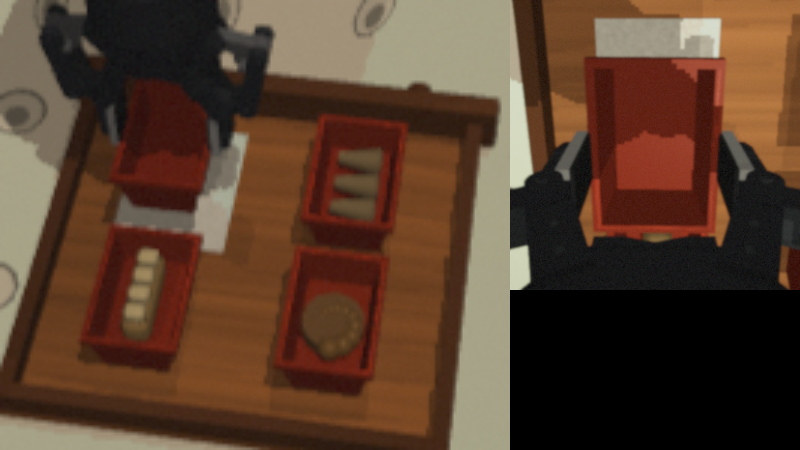

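```bash
python3 -m jog '[[[0.005,0.001,0,0,0.5,0],[0,0,0.008,0,0,0],[0,0,0,0,0,0]]]'
python3 -c "
from h import *
st();goto(.5475,-.0621,.0375,87.6)"
```

```text
clock: 8.95
eef_pos: [0.5478, -0.0622, 0.0557]
tool_rot: [0.021, 1.0, -0.0, 0.001]
ft_force: [-0.2, 0.2, -1.2]
grip_width: 0.0558
8.95 [ 0.5478 -0.0622  0.0557] [[-0.999, 0.041, 0.002], [0.041, 0.999, -0.001], [-0.002, -0.001, -1.0]] [-0.2  0.2 -1.2] 0.055777929872356566 [-0.113  0.475 -0.138  0.955 -0.001 -0.072]
d_tool(now)  [0.0003 0.0001 0.0182]  rotvec deg [-0.   0.1  0. ]  d_tool(after turn) [0.0003 0.0001 0.0182]
```

```bash
python3 -m jog '[[[0.001,0,0.006,0,0,0],[0.001,0,0.005,0,0,0],[0,0,0.003,0,0,0],[0,0,0.002,0,0,0],[0,0,0,0,0,0]]]'
python3 -c "
from h import *
st();goto(.5475,-.0621,.0375,87.6)"
```

```text
clock: 9.57
eef_pos: [0.5454, -0.0621, 0.0381]
tool_rot: [0.021, 1.0, -0.0, 0.001]
ft_force: [0.3, -0.1, -0.7]
grip_width: 0.0557
9.575 [ 0.5454 -0.0621  0.0381] [[-0.999, 0.041, 0.001], [0.041, 0.999, -0.001], [-0.001, -0.001, -1.0]] [ 0.3 -0.1 -0.7] 0.055675402547416 [-0.113  0.492 -0.164  0.913 -0.001 -0.072]
d_tool(now)  [-0.0021  0.0001  0.0006]  rotvec deg [-0.   0.1  0. ]  d_tool(after turn) [-0.0021  0.0001  0.0006]
```

```bash
python3 -m jog '[[[-0.002,0,0.001,0,0,0],[0,0,0.001,0,0,0],[0,0,0.001,0,0,0],[0,0,0,0,0,0]]]'
python3 -c "
from h import *
st();goto(.5475,-.0621,.0375,87.6)"
```

```text
clock: 10.07
eef_pos: [0.5481, -0.0622, 0.0373]
tool_rot: [0.021, 1.0, -0.001, 0.002]
ft_force: [-0.1, -0.3, -0.6]
grip_width: 0.0556
10.075 [ 0.5481 -0.0622  0.0373] [[-0.999, 0.041, 0.003], [0.041, 0.999, -0.001], [-0.003, -0.001, -1.0]] [-0.1 -0.3 -0.6] 0.05561491124501041 [-0.113  0.497 -0.159  0.912 -0.001 -0.072]
d_tool(now)  [ 0.0006  0.0001 -0.0002]  rotvec deg [-0.1  0.2  0. ]  d_tool(after turn) [ 0.0006  0.0001 -0.0002]
```

```bash
python3 -m jog '[[[0,0,0.002,0,0.1,0],[0,0,0.002,0,0,0]]]';python3 -m jog '[[[0,0,0,0,0,0]]]'
```

```text
clock: 10.32
eef_pos: [0.5484, -0.0622, 0.0368]
tool_rot: [0.021, 1.0, -0.001, 0.002]
ft_force: [-6.7, 1.6, 18.0]
grip_width: 0.0557
clock: 10.45
eef_pos: [0.5487, -0.0622, 0.0374]
tool_rot: [0.021, 1.0, -0.001, 0.002]
ft_force: [-0.0, 0.6, -0.1]
grip_width: 0.0559
```

```bash
python3 -m jog '[[[0,0,0,0,0,0],[0,0,0,0,0,0],[0,0,0,0,0,0],[0,0,0,0,0,0]]]' 0.083;python3 -m jog '[[[0,0,-0.01,0,0,0],[0,0,-0.02,0,0,0],[0,0,-0.04,0,0,0],[0,0,-0.05,0,0,0],[0,0,-0.05,0,0,0],[0,0,-0.02,0,0,0],[0,0,0,0,0,0]]]'
python3 -c "
from h import *
st();goto(.483,.2485,.22,48)
snap('wrist','w5');snap('top','top5')"
```

```text
clock: 10.95
eef_pos: [0.549, -0.0622, 0.0365]
tool_rot: [0.021, 1.0, -0.001, 0.002]
ft_force: [0.4, -0.4, 0.3]
grip_width: 0.083
clock: 11.82
eef_pos: [0.5481, -0.0619, 0.2358]
tool_rot: [0.021, 1.0, -0.001, 0.003]
ft_force: [0.7, -0.4, -0.5]
grip_width: 0.0832
11.825 [ 0.5481 -0.0619  0.2358] [[-0.999, 0.041, 0.006], [0.041, 0.999, -0.002], [-0.006, -0.001, -1.0]] [ 0.7 -0.4 -0.5] 0.08320987873137282 [-1.120e-01  3.370e-01  1.480e-01  1.376e+00 -1.000e-03 -7.100e-02]
d_tool(now)  [0.0778 0.3075 0.0149]  rotvec deg [ 0.   0.4 39.6]  d_tool(after turn) [0.2561 0.1872 0.0158]
```

View pics/w5.png

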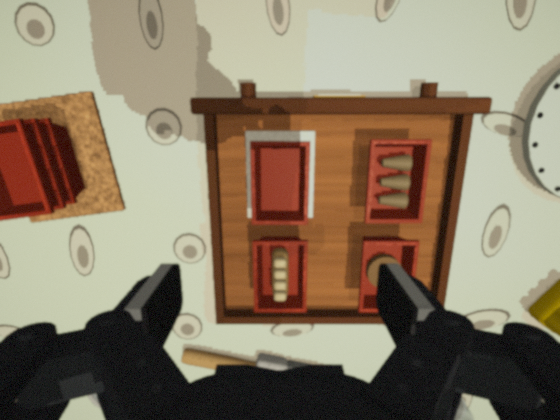

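The tray stands flat on the card: rim (251,142)–(306,223), card edges at x 247–315 with the top at y 131. I'll measure how well it is centred.

```bash
python3 - <<'E'
from h import *
c=load('w5')
for n,p,z in (('rim',[(251,142),(309,142),(306,223),(251,223)],.048),('card',[(247,131),(315,131),(314,218),(248,218)],.008)):
    w=px2w(c,np.array(p),z)[:,:2]; print(n,w.mean(0).round(4),[np.linalg.norm(w[i]-w[i-1]).round(4) for i in range(4)],[np.degrees(np.arctan2(*(w[i]-w[i-1])[::-1])).round(1) for i in range(4)])
E
python3 -m jog '[[[0.013,0.05,0,0,0.4,0],[0.013,0.05,0,0,0,0],[0.013,0.05,0,0,0,0],[0.013,0.05,0,0,0,0],[0.013,0.05,0,0,0,0],[0.013,0.05,0,0,0,0],[0,0,0,0,0,10],[0,0,0,0,0,10],[0,0,0,0,0,10],[0,0,0,0,0,10],[0,0,0,0,0,0]]]'
python3 -c "
from h import *
st();snap('wrist','w6');goto(.483,.2485,.22,48)"
```

```text
rim [ 0.5465 -0.0615] [np.float64(0.0818), np.float64(0.0556), np.float64(0.0817), np.float64(0.0564)] [np.float64(176.4), np.float64(87.7), np.float64(-3.1), np.float64(-92.3)]
card [ 0.5461 -0.0595] [np.float64(0.0972), np.float64(0.0724), np.float64(0.0971), np.float64(0.0756)] [np.float64(176.8), np.float64(87.7), np.float64(-1.3), np.float64(-92.3)]
clock: 13.3
eef_pos: [0.4686, 0.2472, 0.2102]
tool_rot: [0.371, 0.928, -0.015, -0.017]
ft_force: [0.1, -0.5, -0.1]
grip_width: 0.0829
13.3 [0.4686 0.2472 0.2102] [[-0.724, 0.688, -0.043], [0.689, 0.724, -0.015], [0.021, -0.041, -0.999]] [ 0.1 -0.5 -0.1] 0.08290380101302244 [0.482 0.346 0.093 1.363 0.006 1.242]
d_tool(now)  [-0.0093  0.0105 -0.0104]  rotvec deg [-2.3 -1.2 -1.5]  d_tool(after turn) [-0.0098  0.0107 -0.0098]
```

View pics/w6.png

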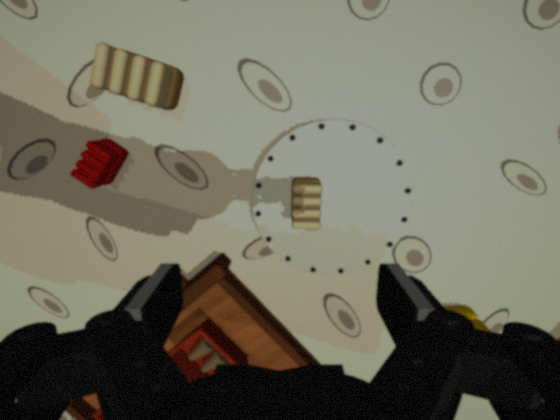

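```bash
python3 -m jog '[[[0,0,0,-2.3,-1.2,-1.5],[-0.0098,0.01,0,0,0,0],[0,0,0.02,0,0,0],[0,0,0.02,0,0,0],[0,0,0,0,0,0]]]'
python3 -c "
from h import *
st();snap('wrist','w7');p=w2px(load('w7'),[.483,.2485,.066])[0].astype(int);x,y=p-50;print(p,x,y);crop('w7',x,y,x+100,y+100,6,'w7c')"
```

```text
clock: 13.98
eef_pos: [0.4849, 0.2476, 0.1668]
tool_rot: [0.354, 0.935, -0.001, -0.001]
ft_force: [0.3, -0.4, 0.6]
grip_width: 0.083
13.975 [0.4849 0.2476 0.1668] [[-0.749, 0.663, -0.003], [0.663, 0.749, -0.002], [0.001, -0.003, -1.0]] [ 0.3 -0.4  0.6] 0.08297245377494582 [ 0.472  0.366  0.008  1.216 -0.     1.197]
[278 208] 228 158
```

View pics/w7c.png

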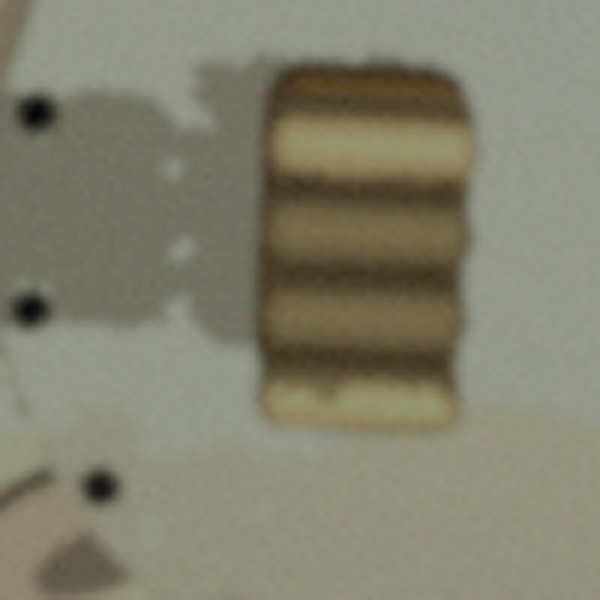

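```bash
python3 - <<'E'
from h import *
c=load('w7');p=np.array([(268,116),(474,116),(457,428),(262,428)])/6+(228,158)
w=px2w(c,p,.066)[:,:2]; print(w.mean(0).round(4),w.round(4).tolist(),[np.linalg.norm(w[i]-w[i-1]).round(4) for i in range(4)],[np.degrees(np.arctan2(*(w[i]-w[i-1])[::-1])).round(1) for i in range(4)])
m=w.mean(0);goto(m[0],m[1],.042,48)
E
```

```text
[0.4856 0.2565] [[0.4627, 0.2608], [0.4793, 0.2795], [0.5083, 0.2521], [0.492, 0.2336]] [np.float64(0.04), np.float64(0.025), np.float64(0.04), np.float64(0.0247)] [np.float64(137.1), np.float64(48.5), np.float64(-43.3), np.float64(-131.4)]
d_tool(now)  [0.0056 0.0066 0.1259]  rotvec deg [-0.1 -0.   0.5]  d_tool(after turn) [0.0057 0.0064 0.1259]
```

```bash
python3 -m jog '[[[0.0055,0.0065,0.03,0,0,1],[0,0,0.03,0,0,0],[0,0,0.015,0,0,0],[0,0,0,0,0,0]]]' 0.06
python3 -c "
from h import *
st();goto(.4856,.2565,.05,47.2)"
```

```text
clock: 14.52
eef_pos: [0.4906, 0.2584, 0.0954]
tool_rot: [0.362, 0.932, 0.003, 0.002]
ft_force: [0.2, -0.2, -0.7]
grip_width: 0.0599
14.525 [0.4906 0.2584 0.0954] [[-0.737, 0.676, 0.006], [0.676, 0.737, 0.003], [-0.003, 0.006, -1.0]] [ 0.2 -0.2 -0.7] 0.05991988591506541 [ 0.485  0.436 -0.085  1.043 -0.     1.227]
d_tool(now)  [ 0.0025 -0.0051  0.0453]  rotvec deg [0.4 0.1 0.3]  d_tool(after turn) [ 0.0024 -0.0048  0.0454]
```

```bash
python3 -m jog '[[[0.0025,-0.005,0,0.4,0.1,0.3],[0,0,0.015,0,0,0],[0,0,0.01,0,0,0],[0,0,0,0,0,0]]]'
python3 -c "
from h import *
st();goto(.4856,.2565,.05,47.2)"
```

```text
clock: 15.02
eef_pos: [0.487, 0.2571, 0.0718]
tool_rot: [0.365, 0.931, 0.001, 0.002]
ft_force: [0.3, -0.1, 0.4]
grip_width: 0.0602
15.025 [0.487  0.2571 0.0718] [[-0.733, 0.68, 0.004], [0.68, 0.734, 0.001], [-0.002, 0.004, -1.0]] [ 0.3 -0.1  0.4] 0.06019424552920864 [ 4.860e-01  4.550e-01 -1.230e-01  9.880e-01 -1.000e-03  1.234e+00]
d_tool(now)  [ 0.0007 -0.0015  0.0218]  rotvec deg [ 0.2  0.1 -0. ]  d_tool(after turn) [ 0.0006 -0.0014  0.0218]
```

```bash
python3 -m jog '[[[0.0005,-0.0015,0.012,0.2,0.1,0],[0,0,0.009,0,0,0],[0,0,0,0,0,0]]]'; python3 -m jog '[[[0,0,0,0,0,0],[0,0,0,0,0,0],[0,0,0,0,0,0],[0,0,0,0,0,0],[0,0,0,0,0,0],[0,0,0,0,0,0]]]' 0.015
python3 -c "
from h import *
st();goto(.4856,.2565,.05,47.2)"
```

```text
clock: 15.4
eef_pos: [0.4855, 0.2563, 0.0491]
tool_rot: [0.365, 0.931, -0.0, 0.0]
ft_force: [-0.2, -0.4, -0.4]
grip_width: 0.0596
clock: 16.15
eef_pos: [0.4858, 0.2564, 0.0496]
tool_rot: [0.365, 0.931, 0.0, 0.0]
ft_force: [0.6, -0.6, -1.4]
grip_width: 0.0245
16.15 [0.4858 0.2564 0.0496] [[-0.733, 0.68, 0.001], [0.68, 0.733, -0.0], [-0.001, 0.0, -1.0]] [ 0.6 -0.6 -1.4] 0.024466546563438527 [ 4.860e-01  4.800e-01 -1.490e-01  9.410e-01 -1.000e-03  1.233e+00]
d_tool(now)  [ 0.0002 -0.0001 -0.0004]  rotvec deg [ 0.  0. -0.]  d_tool(after turn) [ 0.0002 -0.0001 -0.0004]
```

```bash
python3 -m jog '[[[0,0,-0.005,0,0,0],[0,0,-0.015,0,0,0],[0,0,-0.03,0,0,0],[0,0,-0.04,0,0,0],[0,0,-0.03,0,0,0],[0,0,0,0,0,0]]]'
python3 -c "
from h import *
st();goto(.5462,-.0612,.17,87.5);snap('wrist','w8');cv2.imwrite('pics/w8c.png',cv2.imread('pics/w8.png')[100:420,120:440])"
```

```text
clock: 16.9
eef_pos: [0.4861, 0.2567, 0.1775]
tool_rot: [0.365, 0.931, 0.001, 0.001]
ft_force: [0.1, -0.4, -0.3]
grip_width: 0.0246
16.9 [0.4861 0.2567 0.1775] [[-0.734, 0.68, 0.003], [0.68, 0.734, 0.001], [-0.002, 0.003, -1.0]] [ 0.1 -0.4 -0.3] 0.02462556716446454 [ 4.860e-01  3.640e-01  3.300e-02  1.237e+00 -1.000e-03  1.233e+00]
d_tool(now)  [-0.2601 -0.1924  0.0074]  rotvec deg [  0.1   0.2 -40.3]  d_tool(after turn) [-0.0739 -0.315   0.0075]
```

View pics/w8c.png

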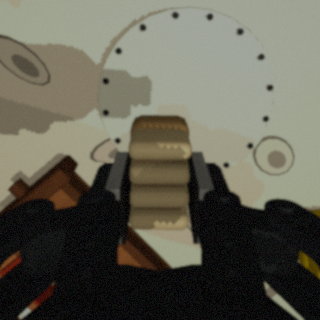

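The fossil is held upright between the pads, ridges at about (160,180) in the crop. Next I carry it over to the tray.

```bash
python3 -m jog '[[[-0.033,-0.024,0,0,0,0],[-0.033,-0.024,0,0,0,0],[-0.033,-0.024,0,0,0,0],[-0.033,-0.024,0,0,0,0],[-0.033,-0.024,0,0,0,0],[-0.033,-0.024,0,0,0,0],[-0.033,-0.024,0,0,0,0],[-0.025,-0.02,0,0,0,0],[0,0,0,0,0,0]]]';python3 -m jog '[[[0,0,0,0,0,-10],[0,0,0,0,0,-10],[0,0,0,0,0,-10],[0,0,0,0,0,-10],[0,0,0,0,0,0]]]'
python3 -c "
from h import *
st();goto(.5462,-.0612,.1,87.5)"
```

```text
clock: 18.08
eef_pos: [0.5393, -0.065, 0.163]
tool_rot: [0.364, 0.931, -0.004, -0.009]
ft_force: [0.7, 0.6, -0.7]
grip_width: 0.0243
clock: 18.7
eef_pos: [0.5345, -0.061, 0.1569]
tool_rot: [0.011, 1.0, 0.001, -0.017]
ft_force: [-0.1, -0.0, -0.7]
grip_width: 0.0243
18.7 [ 0.5345 -0.061   0.1569] [[-0.999, 0.023, -0.033], [0.023, 1.0, 0.002], [0.033, 0.001, -0.999]] [-0.1 -0.  -0.7] 0.024300141321043543 [-0.113  0.383  0.006  1.227 -0.002 -0.09 ]
d_tool(now)  [-0.0136 -0.      0.0565]  rotvec deg [ 0.1 -1.9  1.2]  d_tool(after turn) [-0.0117  0.0003  0.0569]
```

```bash
python3 -m jog '[[[0,0,0,0.1,-1.9,1.2],[-0.011,0,0.015,0,0,0],[0,0,0.015,0,0,0],[0,0,0.01,0,0,0],[0,0,0,0,0,0]]]'
python3 -c "
from h import *
st();goto(.5462,-.0612,.0496,87.5)"
```

```text
clock: 19.32
eef_pos: [0.5442, -0.0595, 0.111]
tool_rot: [0.025, 1.0, 0.0, -0.003]
ft_force: [-0.8, -0.0, -0.8]
grip_width: 0.0241
19.325 [ 0.5442 -0.0595  0.111 ] [[-0.999, 0.05, -0.006], [0.05, 0.999, 0.001], [0.006, 0.0, -1.0]] [-0.8 -0.  -0.8] 0.02408950679803659 [-0.109  0.418 -0.068  1.091 -0.    -0.059]
d_tool(now)  [-0.0025 -0.0017  0.0614]  rotvec deg [ 0.  -0.4 -0.3]  d_tool(after turn) [-0.0021 -0.0017  0.0614]
```

```bash
python3 -m jog '[[[-0.001,-0.0017,0.015,0,-0.4,-0.3],[0,0,0.015,0,0,0],[0,0,0.01,0,0,0],[0,0,0,0,0,0]]]'
python3 -c "
from h import *
st();goto(.5462,-.0612,.0496,87.5)"
```

```text
clock: 19.82
eef_pos: [0.5456, -0.0613, 0.0696]
tool_rot: [0.023, 1.0, 0.0, 0.001]
ft_force: [0.3, -0.5, -1.2]
grip_width: 0.0241
19.825 [ 0.5456 -0.0613  0.0696] [[-0.999, 0.045, 0.001], [0.045, 0.999, 0.0], [-0.001, 0.0, -1.0]] [ 0.3 -0.5 -1.2] 0.024143153134252297 [-0.112  0.457 -0.127  0.986  0.    -0.067]
d_tool(now)  [-0.0006  0.0001  0.02  ]  rotvec deg [ 0.   0.1 -0.1]  d_tool(after turn) [-0.0006  0.0002  0.02  ]
```

```bash
python3 -m jog '[[[0,0,0.007,0,0,0],[0,0,0.006,0,0,0],[0,0,0.003,0,0,0],[0,0,0.001,0,0,0],[0,0,0,0,0,0]]]'; python3 -m jog '[[[0,0,0.001,0,0,0],[0,0,0.001,0,0,0]]]'
```

```text
clock: 20.45
eef_pos: [0.5467, -0.0614, 0.0526]
tool_rot: [0.023, 1.0, 0.0, 0.002]
ft_force: [0.1, -0.2, -1.1]
grip_width: 0.0247
clock: 20.7
eef_pos: [0.5471, -0.0614, 0.051]
tool_rot: [0.023, 1.0, 0.0, 0.002]
ft_force: [-0.2, 0.3, -1.1]
grip_width: 0.0245
```

```bash
python3 -m jog '[[[0,0,0.001,0,0,0],[0,0,0.001,0,0,0]]]'; python3 -m jog '[[[0,0,0.001,0,0,0]]]'
```

```text
clock: 20.95
eef_pos: [0.5473, -0.0614, 0.0495]
tool_rot: [0.023, 1.0, 0.0, 0.002]
ft_force: [-1.8, -0.5, 6.9]
grip_width: 0.0246
clock: 21.08
eef_pos: [0.5473, -0.0614, 0.0494]
tool_rot: [0.023, 1.0, 0.0, 0.003]
ft_force: [-2.8, -0.1, 8.1]
grip_width: 0.0244
```

Contact at the expected height. Release and retreat.

```bash
python3 -m jog '[[[0,0,0,0,0,0],[0,0,0,0,0,0],[0,0,0,0,0,0],[0,0,0,0,0,0]]]' 0.042;python3 -m jog '[[[0,0,-0.01,0,0,0],[0,0,-0.02,0,0,0],[0,0,-0.04,0,0,0],[0,0,-0.05,0,0,0],[0,0,-0.05,0,0,0],[0,0,-0.02,0,0,0],[0,0,0,0,0,0],[0,0,0,0,0,0]]]'
python3 -c "
from h import *
st();snap('wrist','w9');cv2.imwrite('pics/w9c.png',cv2.resize(cv2.imread('pics/w9.png')[80:340,190:460],None,fx=2.2,fy=2.2,interpolation=2))"
```

```text
clock: 21.58
eef_pos: [0.5478, -0.0615, 0.0497]
tool_rot: [0.023, 1.0, -0.0, 0.003]
ft_force: [0.3, 0.4, -0.8]
grip_width: 0.0422
clock: 22.58
eef_pos: [0.546, -0.0614, 0.2484]
tool_rot: [0.023, 1.0, -0.0, 0.004]
ft_force: [-0.2, -0.3, -0.4]
grip_width: 0.042
22.575 [ 0.546  -0.0614  0.2484] [[-0.999, 0.045, 0.008], [0.045, 0.999, -0.0], [-0.008, -0.0, -1.0]] [-0.2 -0.3 -0.4] 0.04199619790861728 [-0.112  0.327  0.167  1.403  0.    -0.067]
```

View pics/w9c.png

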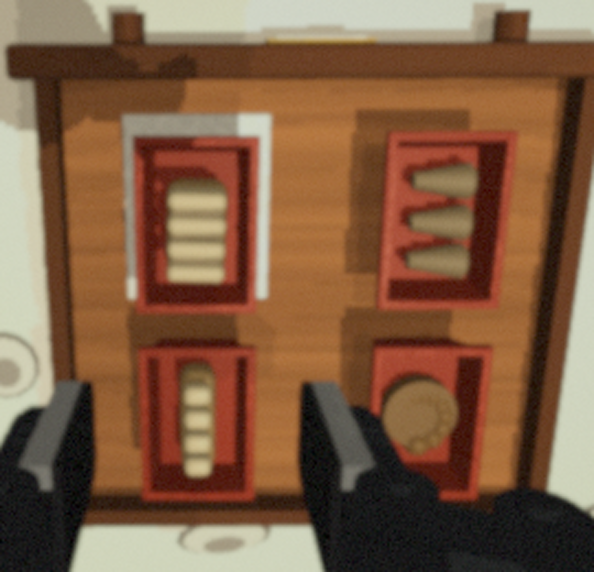

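The picture shows the fossil standing in the tray, with its ridges in the crop from about (167,180) to (225,283). The tray is centred on the card and the filled trays are undisturbed.

```bash
python3 -c "
from h import *
c=load('w9')
for p,z in (([(167,182),(226,182),(224,283),(168,283)],.066),([(134,138),(258,138),(253,313),(139,313)],.048)):
    w=px2w(c,np.array(p)/2.2+(190,80),z)[:,:2];print(w.mean(0).round(4),np.linalg.norm(w[0]-w[3]),np.linalg.norm(w[0]-w[1]))
print(bot.job_done())"
```

```text
[ 0.5458 -0.0607] 0.04580280869818595 0.025716679294525285
[ 0.5473 -0.0609] 0.08336311855089261 0.056105519324272386
the job is handed in; nothing more can be done
None
```

The top tray is on the white card in the drawer, with the fossil tooth standing lengthways in the middle of it. I handed the job in at about 23 s of the 64 s allowed; it returned no verdict.

**Tray:** I gripped it by the rim and it came off alone; a picture after the lift showed the other three trays still standing on the pad. After release the wrist camera put it about 2 mm from the card's centre and 1–2° off square.

**Fossil:** I took the smaller tan tooth from the turntable. It touched down at the expected height with about 8 N of contact force. The last picture puts it about 1.5 mm from the tray's centre, upright and lengthways. The filled trays look undisturbed and the gripper is clear.

**Disagreements:**
- The overhead-camera estimates were up to 8 mm off the wrist-camera ones, so I used the wrist ones for the two grasps.
- In the last picture the ridge length came out as 46 mm, against 40 mm measured before the grasp. I put this down to loosely read pixels.
- I did not re-measure the stack or the filled trays at the end.

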